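Weigh a batch of paint kits on the bench scale

ROBOT

A 6-joint arm with a two-finger parallel gripper is mounted at the origin on the work surface. World frame = base frame: x ahead of the robot, y to its left, z up, the work surface at z = 0. Lengths are in m, angles in rad, forces in N, time in s.
With the tool pointing down it reaches from about 0.3 to 0.875 m from the base axis. Payload 4.2 kg.
Tool frame: the origin (TCP) lies midway between the tips of the shut fingers; the grasp point (between the pads) lies 19 mm behind it (bot.tcp_to_grasp is the distance from the TCP to the grasp point, in m); z points along the fingers, y is the direction in which the jaws open and shut (so a half turn about z gives the same grasp; the last joint's range is limited). The gripper opens to 85 mm and grips with 20 to 120 N. Pads are 22 mm wide; open, the fingers measure 114 mm over their backs; the gripper's body (76 mm by 85 mm) begins 54 mm behind the grasp point. The pads swing forward as they close: fully open they stand 13 mm farther back than shut.
Start: joints at [1.255, 0.32, 1.565, -0, 1.257, -0.02], TCP at [0.168, 0.55, 0.231] pointing down, gripper open.
Joint ranges: [-3.11, 3.11], [-0.84, 2.01], [0.21, 2.61], [-1.34, 4.49], [0.05, 2.63], [-2.56, 2.56]. Speed limits (rad/s): [2.57, 2.57, 3.14, 3.14, 3.14, 3.14].

INTERFACE

Orientations are given as a 3x3 rotation matrix whose columns are the frame's x, y, z axes.
In Python, from station import readout, optics, job, bot gives the robot as it stands.
- The arm moves only by the tool play_rows, never from a script. Its argument "motion" is text: rows parted by semicolons, each of 6 numbers parted by spaces: the shift along the tool's x, y, z in cm, then the turn, a rotation vector about the tool's x, y, z in rad. A call has 1 to 12 rows; each row is the pose to reach, as a shift and turn from the pose commanded when the call began, along the tool's axes at that moment; what a row does not reach only later rows make up. A row lasts 1/10 s, in which the tool goes at most 50 mm and 8.59 degrees, less where a joint would pass 70% of its speed; a pose out of reach is approached as far as the arm can. A call with a gripper value outside its range is refused whole. "grip" is the opening, from 0 (shut) to 1 (fully open), set as the call begins (left out, the last holds). The fingers move at their own pace and stop on an object; the grip force is fixed at half the most. Time passes only in rows, so rows that repeat a pose let the fingers close. It gives the time, the measured TCP pose, the force and the opening at its end, in the units of the state.
- readout.get_obs(): the state, without advancing time (a new reading comes with each control period).
- optics.read_camera(name): name is "scene" or "top"; returns the picture (420x560x3 uint8, red, green, blue); there is no depth.
- optics.camera_model(name): a dict with "mtx" (3x3 intrinsics, pixels), "k1" (the pictures are not rectified: a ray, as slopes to the right and down, at radius r is drawn at 1 + k1 r^2 times it, then the intrinsics apply), "R" (3x3) and "t" (3): a world point X has camera coordinates R X + t. Camera axes: x right, y down, z forward; pixel columns grow to the right and rows downward; lengths in m; the calibration is good to about 2 mm. A picture is of the moment at which its call begins. camera_model takes no time and is no camera call.
- job.finish_job(): hands the job in, once; it reports no verdict.
The state is a dict: "time_s": time; "qpos": joint angles; "qvel": joint speeds; "effort": joint torques, N m; "tcp_pos": TCP position; "tool_rot": TCP orientation; "contact_force": force on the tool from outside, world axes, zero at the start; "ft_torque": the same for the moment, N m; "opening": finger opening in m.
Only numpy, scipy, OpenCV 4.12 (cv2) and the standard library are available. Lean on these libraries where they do the work, as an engineer would, in place of code of your own. Each camera call takes 0.05 s, during which the arm holds its last target. There are 200 camera calls.

TASK

Weigh the two orange paint kits: switch the scale on with the red key and then, with the rack on it still empty, tare it with the yellow key. Stand both orange kits upright in the rack, set down rather than dropped and lined up with its end wall, and push the blue stop until wall, kits and stop are all snug together; then store the weight with the blue key and print the ticket with the green key. Press the keys fully and one at a time, keep off the white and grey ones, and leave everything else on the bench where it stands.

Things in the scene. Friction and masses are not known exactly. Their poses are not given: they have to be found in the camera images.
- scale_mid (a point): Centre of the bench scale's steel platform (250 mm in x, 300 mm in y), on its top, 62 mm above the table. Fixed, z up, x away from the robot. On it a fixed aluminium rack, 300 mm long in y: floor 68 mm above the table; side fences 30 mm (far) and 8 mm (near) over the floor, 144 mm clear between them in x; a guide rod beyond the far fence, 82 mm from the middle, its top 45 mm over the floor.
- rack_wall (a point): Middle of the foot of the inner face of the rack's fixed end wall (6 mm thick, 164 mm wide in x, 70 mm high over the rack floor), at rack floor level. Axes as the scale's: y points along the rack, out through the wall; the kits' room lies on its -y side, between this wall and the blue stop. Fixed equipment up to 200 mm high stands along the table's back and sides.
- stop (a joint): The rack's sliding end stop, blue with a black grip post. Metres slid towards the end wall; clear room between wall and stop plate = 0.220 - value. Starts at 0.00 to 0.05; snug on two kits at about 0.140. Slides with about 2 N of friction and stays where left, no spring. Plate 130 mm wide in x, 70 mm high over the rack floor.
- stop_post (a point): Centre of the top of the stop's black grip post: 36 mm wide in x, 12 mm thick in y, 68 mm high over the rack floor. It stands 50 mm behind (-y of) the plate face that meets the kits, 39 mm clear of the plate. Behind the post (-y) there is free room for pushing it towards the wall. Axes as the scale's.
- kit_a_mid (a point): Centre (half-way up) of an orange paint-kit carton with white panels and coloured dots: 120 mm along its x, 40 mm thick along its y, 110 mm tall along its z, about 0.2 to 0.4 kg, closed and stiff. Starts upright on the black cutting mat (4 mm thick), side by side with a purple carton of the same size and the other orange one, about 38 mm apart, each turned a little.
- kit_b_mid (a point): Centre of the second orange carton, same as the first.
- key_power (a joint): Red key (power) of the scale's grey indicator box (fixed, 156 x 172 mm, up to 85 mm high): left key of the far row (next to the display), seen from the robot's side. Metres pressed: 0 = up, 0.005 = fully down; spring, 1.4 N to start, 5 N fully down; it counts as pressed beyond about 0.0035.
- power_top (a point): Centre of the red key's top face (26 mm round, standing 9 mm proud of the panel; keys 46 mm apart in a row, rows 43 mm apart). Its z axis is the outward normal of the panel, which is tilted 0.26 rad (15 degrees) from level towards the robot's side; its y axis runs left along the row. The key sinks along -z.
- key_zero (a joint): White key (zero, not used in this job) of the scale's grey indicator box (fixed, 156 x 172 mm, up to 85 mm high): middle key of the far row, seen from the robot's side. Metres pressed: 0 = up, 0.005 = fully down; spring, 1.4 N to start, 5 N fully down; it counts as pressed beyond about 0.0035.
- key_tare (a joint): Yellow key (tare) of the scale's grey indicator box (fixed, 156 x 172 mm, up to 85 mm high): right key of the far row, seen from the robot's side. Metres pressed: 0 = up, 0.005 = fully down; spring, 1.4 N to start, 5 N fully down; it counts as pressed beyond about 0.0035.
- tare_top (a point): Centre of the yellow key's top face (26 mm round, standing 9 mm proud of the panel; keys 46 mm apart in a row, rows 43 mm apart). Its z axis is the outward normal of the panel, which is tilted 0.26 rad (15 degrees) from level towards the robot's side; its y axis runs left along the row. The key sinks along -z.
- key_unit (a joint): Grey key (units, not used in this job) of the scale's grey indicator box (fixed, 156 x 172 mm, up to 85 mm high): left key of the near row, seen from the robot's side. Metres pressed: 0 = up, 0.005 = fully down; spring, 1.4 N to start, 5 N fully down; it counts as pressed beyond about 0.0035.
- key_store (a joint): Blue key (store weight) of the scale's grey indicator box (fixed, 156 x 172 mm, up to 85 mm high): middle key of the near row, seen from the robot's side. Metres pressed: 0 = up, 0.005 = fully down; spring, 1.4 N to start, 5 N fully down; it counts as pressed beyond about 0.0035.
- store_top (a point): Centre of the blue key's top face (26 mm round, standing 9 mm proud of the panel; keys 46 mm apart in a row, rows 43 mm apart). Its z axis is the outward normal of the panel, which is tilted 0.26 rad (15 degrees) from level towards the robot's side; its y axis runs left along the row. The key sinks along -z.
- key_print (a joint): Green key (print ticket) of the scale's grey indicator box (fixed, 156 x 172 mm, up to 85 mm high): right key of the near row, seen from the robot's side. Metres pressed: 0 = up, 0.005 = fully down; spring, 1.4 N to start, 5 N fully down; it counts as pressed beyond about 0.0035.
- print_top (a point): Centre of the green key's top face (26 mm round, standing 9 mm proud of the panel; keys 46 mm apart in a row, rows 43 mm apart). Its z axis is the outward normal of the panel, which is tilted 0.26 rad (15 degrees) from level towards the robot's side; its y axis runs left along the row. The key sinks along -z.
- kit_other: Purple carton of another order on the mat, 120 x 40 x 110 mm (x, y, z), origin at the centre of its underside; stays where it is.
- strip_a: Strip of six paint pots, 24 x 162 mm and 29 mm high, long in its y, origin under its centre; lies on the far part of the mat.
- strip_b: Another such strip of six pots; lies on the table on the robot's side of the indicator.
- brush_pot: White pot, 72 mm across and 100 mm high, with brushes up to 185 mm high; on the table between robot and scale. Origin under its centre.
- paint_bottle: Blue paint bottle with an orange cap, 64 mm across, 170 mm high; stands beyond the mat or the indicator. Origin under its centre.
- cards: Stack of orange cards, 150 mm (x) by 105 mm (y), 30 mm high; on the table between robot and scale. Origin under its centre.
- glass_jar: Amber glass jar with a brass lid, 76 mm across, 85 mm high; stands beyond the mat or the indicator. Origin under its centre.
Mind the look-alikes: they are no part of the job. What is shaped like the part that bears kit_b_mid but pink or turquoise is not meant.

How it is judged:
By the outcome, as a careful person would: the job done as asked, in the order asked, and still so for the second after the job is handed in, with the robot touching nothing.
It also fails if it takes over 72 s, if anything falls off the work surface, if the arm or the gripper's body presses on something with over 40 N, if the wrist force passes 120 N, or if a joint passes its speed limit or range.

## Working session

There is one attempt and no reset: what is moved stays moved. The work goes in short steps, Python scripts to look and compute and a tool call to move; the robot and the scene stay as the last step left them, time stands still between calls to the robot, and variables do not carry over. Pictures are saved under pics/ and viewed, about 8 in all and at most 12, crops included, and the job is handed in when it is done.

Besides the shell and the picture viewer there is one more tool, called after ">>>" as a command line: name --argument value ..., lists and objects as JSON in quotes. play_rows: Moves the arm, as the interface text tells. Its arguments: {"type":"object","properties":{"motion":{"type":"string"},"grip":{"type":"number"}},"required":["motion"]}

```bash
mkdir -p pics; ls
python3 - <<'E'
from station import readout, optics, job, bot
import cv2
print(readout.get_obs())
for n in ("scene","top"):
    im=optics.read_camera(n); cv2.imwrite(f"pics/{n}0.png",cv2.resize(im[:,:,::-1],None,fx=1.42,fy=1.42,interpolation=cv2.INTER_CUBIC)); cv2.imwrite(f"pics/{n}0_raw.png",im[:,:,::-1])
    print(n,optics.camera_model(n))
E
```

```text
pics
{'time_s': 0.0, 'qpos': array([ 1.25496478e+00,  3.20303985e-01,  1.56568393e+00, -2.43080082e-05,
        1.25738383e+00, -2.00307647e-02]), 'qvel': array([ 0.00035621, -0.00080239, -0.00105298, -0.00279966,  0.00084585,
       -0.00104265]), 'effort': array([ 2.22812727e-03, -4.15507114e+01, -2.34162068e+01, -6.89613171e-05,
        8.04265786e-03, -5.85473089e-06]), 'tcp_pos': array([0.16749167, 0.54956878, 0.23047341]), 'tool_rot': array([[-9.56571204e-01,  2.91498283e-01, -5.30618822e-04],
       [ 2.91498766e-01,  9.56569697e-01, -1.69827944e-03],
       [ 1.25283426e-05, -1.77919995e-03, -9.99998417e-01]]), 'contact_force': array([-0.72806695, -0.90815156,  0.24753049]), 'ft_torque': array([0.01972778, 0.03530625, 0.00724001]), 'opening': 0.08542483485731703}
scene {'mtx': array([[404.30088625,   0.        , 289.16868775],
       [  0.        , 404.30088625, 205.12193212],
       [  0.        ,   0.        ,   1.        ]]), 'k1': -0.019072398308191532, 'R': array([[ 0.61529192,  0.78822191,  0.01104929],
       [ 0.53494854, -0.40720761, -0.74027834],
       [-0.57900425,  0.46139808, -0.67220971]]), 't': array([-0.21928684, -0.20810884,  1.74161829])}
top {'mtx': array([[544.42937223,   0.        , 278.3798459 ],
       [  0.        , 544.42937223, 208.31723183],
       [  0.        ,   0.        ,   1.        ]]), 'k1': -0.0719532139276162, 'R': array([[ 1.24833160e-02, -9.99917854e-01,  2.90738095e-03],
       [-9.79208119e-01, -1.28134254e-02, -2.02453144e-01],
       [ 2.02473767e-01, -3.19644453e-04, -9.79287635e-01]]), 't': array([-0.07989559,  0.51952121,  1.69186199])}
```

View pics/scene0.png

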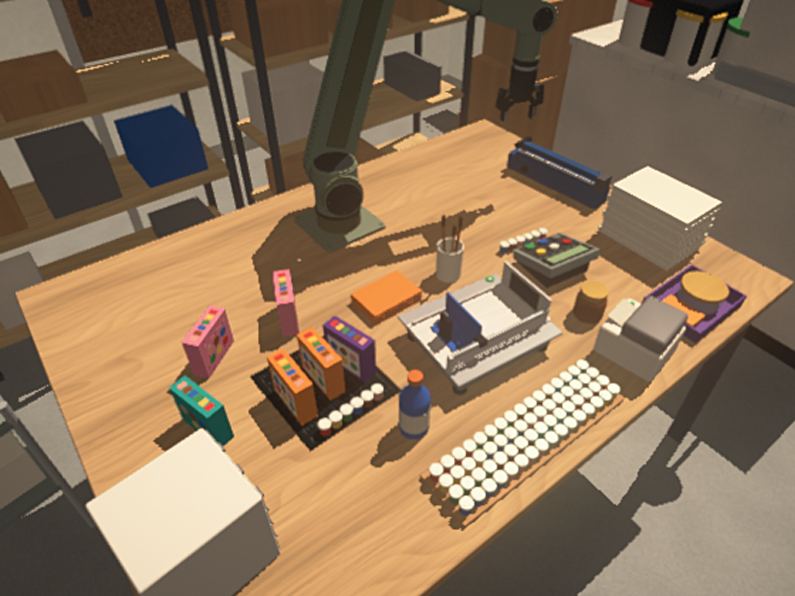

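View pics/top0.png

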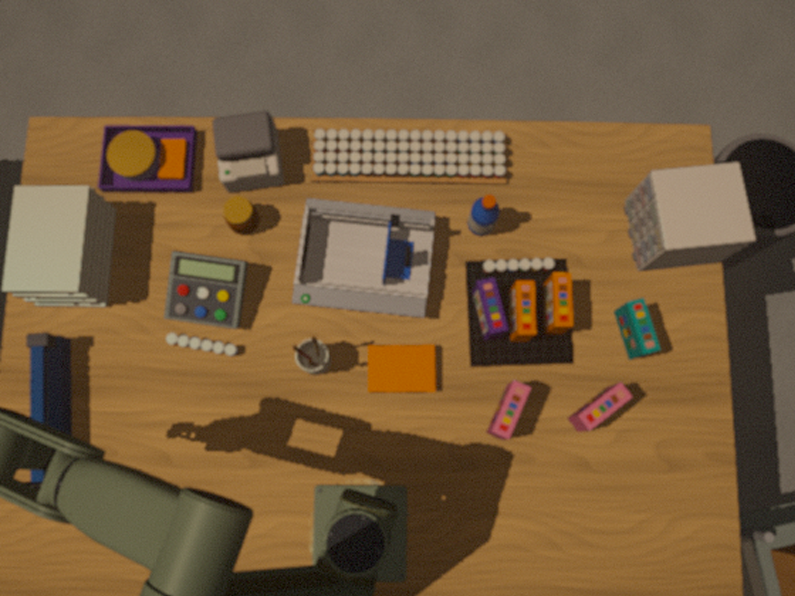

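The top view (1.42x) shows the purple kit at (490,308) and the orange kits at (524,310) and (559,302). The pink (510,410 and 600,407) and turquoise (638,328) boxes are look-alikes. The indicator is at (205,290), the rack at (365,258) and the stop at (395,250). Next I'll confirm these in enlarged crops.

```bash
cat > h.py <<'E'
import numpy as np, cv2
from station import readout, optics, job, bot
def cam(n):
    m=optics.camera_model(n); return m['mtx'],np.array([m['k1'],0,0,0,0.]),m['R'],m['t']
def proj(n,P):
    K,d,R,t=cam(n); return cv2.projectPoints(np.atleast_2d(np.float64(P)),cv2.Rodrigues(R)[0],t,K,d)[0].reshape(-1,2)
def unproj(n,uv,z):
    K,d,R,t=cam(n)
    u=cv2.undistortPointsIter(np.float64(uv).reshape(-1,1,2),K,d,None,None,(3,50,1e-12)).reshape(-1,2)
    D=np.c_[u,np.ones(len(u))]@R; C=-R.T@t; z=np.broadcast_to(z,len(u))
    return C+D*((z-C[2])/D[:,2])[:,None]
def crop(src,x0,y0,x1,y1,f,out,step=20):
    im=cv2.resize(src[y0:y1,x0:x1],None,fx=f,fy=f,interpolation=cv2.INTER_CUBIC)
    for x in range(-(-x0//step)*step,x1,step): cv2.putText(im,str(x),(int((x-x0)*f),10),0,.35,(255,255,0),1); cv2.line(im,(int((x+.5-x0)*f),12),(int((x+.5-x0)*f),18),(255,255,0),1)
    for y in range(-(-y0//step)*step,y1,step): cv2.putText(im,str(y),(0,int((y-y0)*f)+4),0,.35,(255,255,0),1); cv2.line(im,(26,int((y+.5-y0)*f)),(34,int((y+.5-y0)*f)),(255,255,0),1)
    cv2.imwrite(out,im)
E
python3 - <<'E'
from h import *
s=cv2.imread('pics/top0_raw.png')
crop(s,110,132,315,230,3.9,'pics/c1.png',10)
crop(s,322,170,412,262,6.5,'pics/c2.png',10)
E
```

```text
(no output)
```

View pics/c1.png

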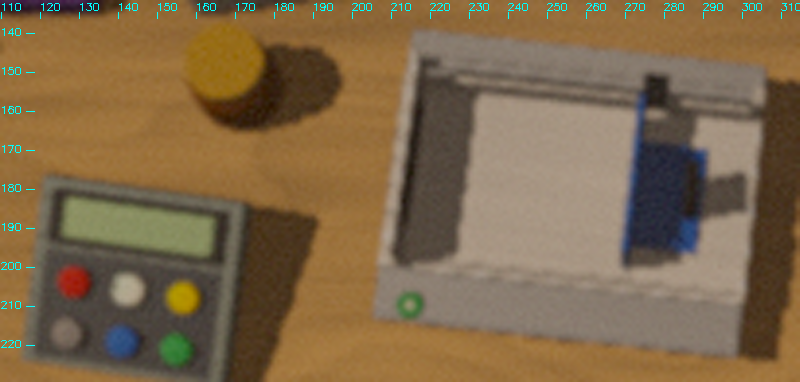

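View pics/c2.png

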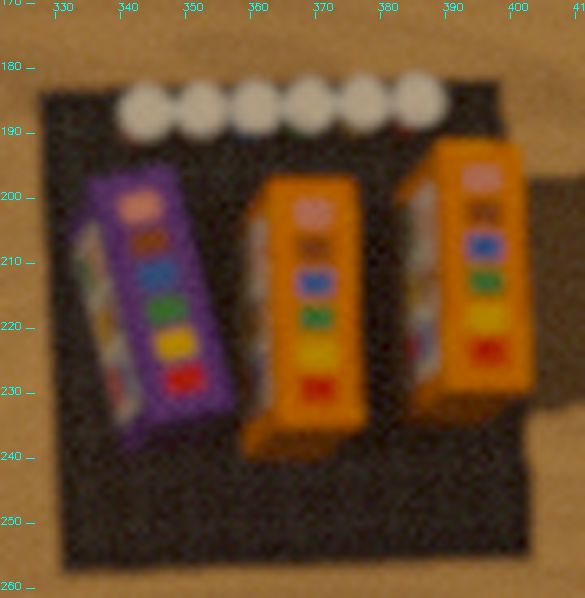

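Crops confirm: orange kits' top faces span (363..377,197..236) and (389..403,191..230) in raw top pixels, with purple separately at (336..357,195..235). Keys read red (128.5,204), yellow (156.5,208), blue (140.5,219.5), green (154.5,221.5). I'll use one scene crop to get heights by triangulation.

Run:
```python
from h import *
s=cv2.imread('pics/scene0_raw.png')
crop(s,275,160,425,273,5.3,'pics/c3.png',10)
```

```text
(no output)
```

View pics/c3.png

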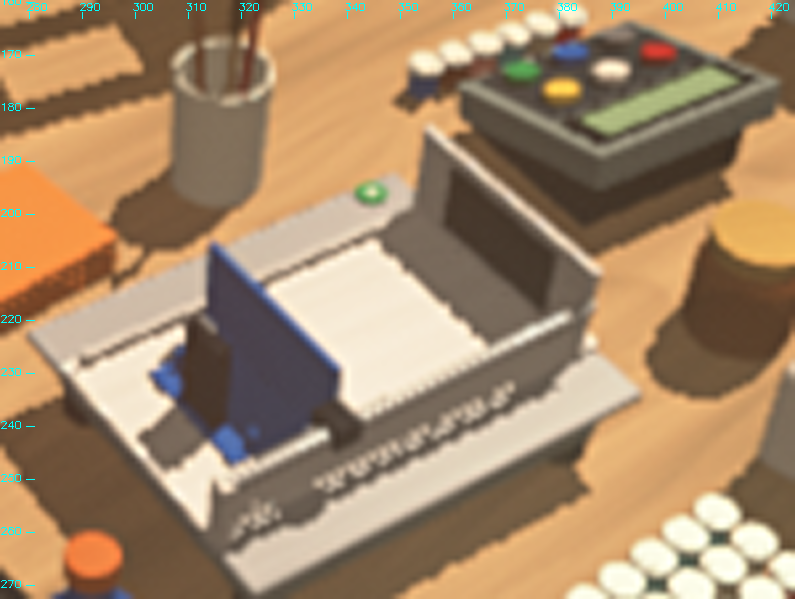

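```bash
cat > m.py <<'E'
from h import *
from scipy.optimize import least_squares
def T(p): return (lambda L,z0=0: np.c_[np.asarray(L)[:,:2]@np.array([[np.cos(p[2]),np.sin(p[2])],[-np.sin(p[2]),np.cos(p[2])]])+p[:2],np.asarray(L)[:,2]+z0])
def raw(c,x0,y0,f): return (np.float64(c)+.5)/f-.5+[x0,y0]
C1=lambda c:raw(c,110,132,3.9); C2=lambda c:raw(c,322,170,6.5); C3=lambda c:raw(c,275,160,5.3)
E
python3 - <<'E'
from m import *
# scale
L=np.array([[.125,.15,.062],[.125,-.15,.062],[-.125,-.15,.062],[-.125,.15,.062]])
t=C1([[414,30],[765,65],[740,357],[373,317]]); s=C3([[640,393],[255,592],[30,337],[393,175]])
g=lambda p:np.r_[(proj('top',T(p)(L))-t).ravel(),(proj('scene',T(p)(L))-s).ravel()]
r=least_squares(g,[.55,0,0],loss='soft_l1'); print('scale',r.x,np.round(r.fun,1)); S=r.x
# keys
th=.26
def keys(p):
    rows={'red':(0,.046),'white':(0,0),'yel':(0,-.046),'grey':(-.043,.046),'blue':(-.043,0),'green':(-.043,-.046)}
    k=np.array([[a*np.cos(th),b,a*np.sin(th)] for a,b in rows.values()]); return T(p)(k,p[3])
tk=C1([[74,282],[127,290],[183,298],[67,333],[121,342],[175,350]]); sk=C3([[659,51],[611,71],[562,90],[0,0],[571,51],[521,71]])
def g(p):
    K=keys(p); return np.r_[(proj('top',K)-tk).ravel(),(proj('scene',K)-sk)[[0,1,2,4,5]].ravel()]
r=least_squares(g,[.5,.4,0,.08]); print('keys',r.x,'\n',keys(r.x).round(4),np.round(r.fun,1))
# in scale frame points by triangulation / fixed height
inv=lambda P:np.c_[(P[:,:2]-S[:2])@np.array([[np.cos(S[2]),-np.sin(S[2])],[np.sin(S[2]),np.cos(S[2])]]),P[:,2]]
print('wall top sc (inner?)',inv(unproj('scene',C3([[428,128],[600,272]]),.138)).round(4))
print('stop plate top sc',inv(unproj('scene',C3([[212,245],[340,370]]),.138)).round(4))
print('stop plate top top',inv(unproj('top',C1([[643,96],[628,250]]),.138)).round(4))
print('wall top top',inv(unproj('top',C1([[415,48],[396,252]]),.138)).round(4))
print('post top',inv(unproj('scene',C3([[191,318],[228,352]]),.136)).round(4), inv(unproj('top',C1([[690,187]]),.136)).round(4))
for n,q in dict(B=[[267,177],[356,178],[367,427],[275,430]],C=[[435,137],[521,143],[533,390],[442,393]],P=[[88,181],[173,166],[233,402],[152,417]]).items():
    t=C2(q); L=np.array([[.06,.02,.114],[.06,-.02,.114],[-.06,-.02,.114],[-.06,.02,.114]])
    r=least_squares(lambda p:(proj('top',T(p)(L))-t).ravel(),[.55,-.3,0]); print(n,r.x,np.round(r.fun,1))
    # bottom contact check in the scene
    print(' scene top corners',proj('scene',T(r.x)(L)).round(1).tolist())
E
```

```text
scale [ 0.61197826 -0.00109511 -0.09291244] [-0.5 -0.9  0.5 -0.7 -0.5 -0.7 -0.1 -0.2  0.4 -0.7 -0.7  0.3 -2.  -1.5
 -0.7 -1.3]
keys [ 0.52092823  0.36281656 -0.13406304  0.06421652] 
 [[0.5271 0.4084 0.0642]
 [0.5209 0.3628 0.0642]
 [0.5148 0.3172 0.0642]
 [0.4859 0.414  0.0532]
 [0.4797 0.3684 0.0532]
 [0.4736 0.3228 0.0532]] [-0.4 -0.2 -0.1 -0.2 -0.4 -0.2 -0.3 -0.1 -0.2 -0.3 -0.1 -0.3 -0.6  0.2
 -0.6 -0.1 -0.5 -0.  -0.5  0.3 -0.1  0. ]
wall top sc (inner?) [[-0.0771  0.1333  0.138 ]
 [ 0.0852  0.1337  0.138 ]]
stop plate top sc [[-0.0591 -0.0518  0.138 ]
 [ 0.0671 -0.0511  0.138 ]]
stop plate top top [[ 0.0613 -0.0525  0.138 ]
 [-0.0652 -0.0543  0.138 ]]
wall top top [[ 0.082   0.1336  0.138 ]
 [-0.0861  0.1268  0.138 ]]
post top [[-0.0152 -0.0981  0.136 ]
 [ 0.0195 -0.096   0.136 ]] [[-0.0087 -0.0974  0.136 ]]
B [ 0.48721739 -0.35737801  0.01689409] [ 0.4  0.3 -0.5  0.1 -0.6 -0.   0.6 -0.4]
 scene top corners [[239.5, 251.5], [228.0, 258.0], [206.9, 234.5], [218.0, 228.7]]
C [ 0.50632587 -0.43763328  0.00559037] [ 0.3  0.8 -0.2 -0.  -0.6 -0.1  0.5 -0.7]
 scene top corners [[219.1, 268.7], [206.7, 275.7], [186.4, 250.0], [198.4, 243.9]]
P [ 0.49185133 -0.2835773   0.23624371] [ 0.3 -0.2 -0.3 -0.7  0.1  0.2 -0.1  0.7]
 scene top corners [[263.1, 238.3], [254.3, 245.9], [225.8, 227.8], [234.8, 220.9]]
```

```bash
cat > go.py <<'E'
import sys; from h import *
from scipy.spatial.transform import Rotation as Ro
F=np.diag([-1.,1,-1]); S=(.61198,-.0011,-.0929)
KEY=dict(red=(.5271,.4084,.0642),yel=(.5148,.3172,.0642),blue=(.4797,.3684,.0532),green=(.4736,.3228,.0532))
RK=Ro.from_euler('ZY',[-.134,-.26]).as_matrix()@F
def down(phi): return Ro.from_euler('Z',phi).as_matrix()@F
def rk(x,y,z): c,s=np.cos(S[2]),np.sin(S[2]); return np.array([S[0]+c*x-s*y,S[1]+s*x+c*y,z])
def key(k,h): return np.array(KEY[k])-RK[:,2]*h,RK
def show(*targets):
    o=readout.get_obs(); R,p=o['tool_rot'],o['tcp_pos']
    print('t',o['time_s'],'tcp',p.round(4),'F',o['contact_force'].round(1),'open',round(o['opening'],4))
    for P,Q in targets:
        print('row', (R.T@(P-p)*100).round(2), Ro.from_matrix(R.T@Q).as_rotvec().round(3))
E
python3 - <<'E'
from go import *
show((key('red',.06)),(key('red',.012)))
E
```

```text
t 0.1 tcp [0.1675 0.5496 0.2306] F [ 0.4 -0.3  0.4] open 0.0852
row [-36.99  -3.26  10.84] [-0.023 -0.26  -0.161]
row [-38.21  -3.05  15.48] [-0.023 -0.26  -0.161]
```

>>> play_rows --motion "-37 -3.3 10.8 -0.023 -0.26 -0.161;-37 -3.3 10.8 -0.023 -0.26 -0.161;-37 -3.3 10.8 -0.023 -0.26 -0.161;-37 -3.3 10.8 -0.023 -0.26 -0.161;-37 -3.3 10.8 -0.023 -0.26 -0.161;-37 -3.3 10.8 -0.023 -0.26 -0.161;-37 -3.3 10.8 -0.023 -0.26 -0.161;-37 -3.3 10.8 -0.023 -0.26 -0.161;-37 -3.3 10.8 -0.023 -0.26 -0.161;-37 -3.3 10.8 -0.023 -0.26 -0.161;-38.2 -3.05 15.5 -0.023 -0.26 -0.161;-38.2 -3.05 15.5 -0.023 -0.26 -0.161" --grip 0

```text
time_s: 1.3
tcp_pos: [0.5209, 0.4077, 0.0713]
tool_rot: [[-0.96, 0.133, 0.248], [0.127, 0.991, -0.039], [-0.251, -0.006, -0.968]]
contact_force: [-1.5, -1.2, -1.7]
opening: -0.0001
```

Run:
```python
from go import *
show((key('red',.012)),(key('red',.0)))
im=optics.read_camera('scene')[:,:,::-1].copy(); crop(im,340,140,440,215,7,'pics/k1.png',10)
```

```text
t 1.3 tcp [0.5209 0.4077 0.0713] F [-1.5 -1.2 -1.7] open -0.0001
row [-0.4   0.15 -0.36] [-0.005 -0.006  0.002]
row [-0.41  0.15  0.84] [-0.005 -0.006  0.002]
```

View pics/k1.png

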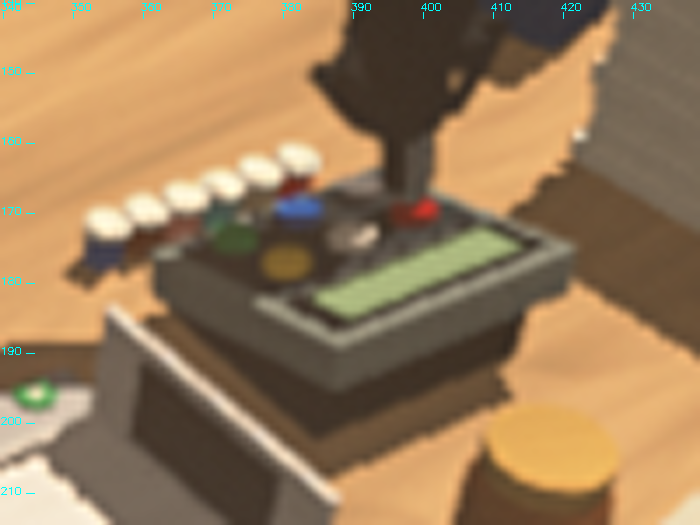

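The fingertips are right above the red key, at about (398,168), with no contact yet. I'll centre and step down.

>>> play_rows --motion "-0.4 0.15 -0.3 0 0 0;-0.4 0.15 0.4 0 0 0;-0.4 0.15 0.6 0 0 0;-0.4 0.15 0.6 0 0 0"

```text
time_s: 1.75
tcp_pos: [0.5296, 0.4105, 0.0721]
tool_rot: [[-0.957, 0.133, 0.256], [0.129, 0.991, -0.032], [-0.258, 0.002, -0.966]]
contact_force: [-0.1, -0.2, 0.3]
opening: 0.0001
```

Run:
```python
from go import *
show((key('red',.0)))
```

```text
t 1.75 tcp [0.5296 0.4105 0.0721] F [-0.1 -0.2  0.3] open 0.0001
row [ 0.41 -0.24  0.7 ] [ 0.002  0.001 -0.   ]
```

>>> play_rows --motion "0.4 -0.24 0.4 0 0 0;0.4 -0.24 0.8 0 0 0;0.4 -0.24 0.8 0 0 0;0.4 -0.24 0.8 0 0 0"

```text
time_s: 2.15
tcp_pos: [0.5274, 0.4085, 0.0642]
tool_rot: [[-0.957, 0.133, 0.257], [0.13, 0.991, -0.031], [-0.258, 0.003, -0.966]]
contact_force: [-4.1, 0.1, 8.3]
opening: -0.0002
```

Force along the normal is 9 N, above the 5 N bottom load, so red is fully down. Now I'll retract and go across to yellow.

>>> play_rows --motion "0 0 -3 0 0 0;0 0 -3 0 0 0;0 -9.2 -3 0 0 0;0 -9.2 -3 0 0 0;0 -9.2 -3 0 0 0;0 -9.2 -3 0 0 0"

```text
time_s: 2.75
tcp_pos: [0.5076, 0.3171, 0.0913]
tool_rot: [[-0.957, 0.135, 0.255], [0.131, 0.991, -0.033], [-0.257, 0.002, -0.966]]
contact_force: [-0.6, 1.5, -0.1]
opening: 0.0001
```

Run:
```python
from go import *
show((key('yel',.008)),(key('yel',-.001)))
a=optics.read_camera('scene')[:,:,::-1].copy(); crop(a,345,145,430,205,4.5,'pics/a.png',20)
b=optics.read_camera('top')[:,:,::-1].copy(); crop(b,105,165,190,225,4.5,'pics/b.png',20)
cv2.imwrite('pics/k2.png',np.hstack([cv2.imread('pics/a.png'),cv2.imread('pics/b.png')]))
```

```text
t 2.75 tcp [0.5076 0.3171 0.0913] F [-0.6  1.5 -0.1] open 0.0001
row [0.01 0.1  2.  ] [ 0.002  0.    -0.002]
row [0.01 0.1  2.9 ] [ 0.002  0.    -0.002]
```

View pics/k2.png

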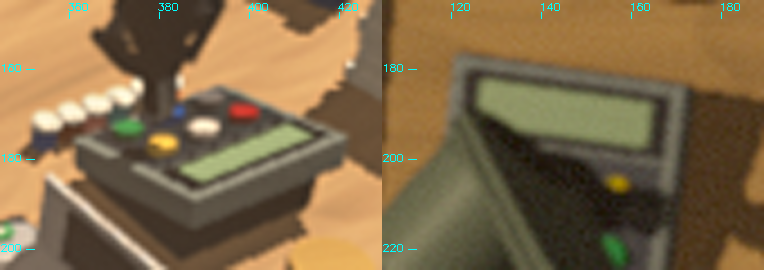

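The display gives no visible cue, so the force is my evidence. The fingertips hover over the yellow key as expected; I'll press it now.

>>> play_rows --motion "0 0.1 1.8 0 0 0;0 0.1 2.4 0 0 0;0 0.1 2.9 0 0 0;0 0.1 2.9 0 0 0;0 0.1 2.9 0 0 0"

```text
time_s: 3.35
tcp_pos: [0.515, 0.3191, 0.0641]
tool_rot: [[-0.958, 0.133, 0.256], [0.129, 0.991, -0.031], [-0.258, 0.003, -0.966]]
contact_force: [-3.5, 2.6, 4.9]
opening: 0.0003
```

>>> play_rows --motion "0 0 0.15 0 0 0;0 0 0.15 0 0 0;0 0 0.15 0 0 0"

```text
time_s: 3.65
tcp_pos: [0.5151, 0.3191, 0.064]
tool_rot: [[-0.957, 0.133, 0.256], [0.13, 0.991, -0.031], [-0.258, 0.004, -0.966]]
contact_force: [-10.0, 1.8, 14.7]
opening: -0.0
```

The hard stop is confirmed: 17 N with no further travel. Now to kit C, the outermost orange one.

Run:
```python
from go import *
show((np.array([.50,.319,.13]),RK),(np.array([.50,.30,.26]),down(0.006)),(np.array([.5063,-.10,.26]),down(.006)))
```

```text
t 3.65 tcp [0.5151 0.3191 0.064 ] F [-10.    1.8  14.7] open -0.0
row [-0.26 -0.19 -6.77] [ 0.004  0.001 -0.001]
row [ -3.87  -2.02 -19.27] [-0.015  0.261 -0.14 ]
row [ -9.66 -41.58 -17.87] [-0.015  0.261 -0.14 ]
```

>>> play_rows --motion "0 0 -4.5 0 0 0;-3.9 -2 -19.3 -0.015 0.261 -0.14;-3.9 -2 -19.3 -0.015 0.261 -0.14;-3.9 -2 -19.3 -0.015 0.261 -0.14;-9.7 -41.6 -17.9 -0.015 0.261 -0.14;-9.7 -41.6 -17.9 -0.015 0.261 -0.14;-9.7 -41.6 -17.9 -0.015 0.261 -0.14;-9.7 -41.6 -17.9 -0.015 0.261 -0.14;-9.7 -41.6 -17.9 -0.015 0.261 -0.14;-9.7 -41.6 -17.9 -0.015 0.261 -0.14;-9.7 -41.6 -17.9 -0.015 0.261 -0.14;-9.7 -41.6 -17.9 -0.015 0.261 -0.14" --grip 0.68

```text
time_s: 4.85
tcp_pos: [0.5072, -0.1002, 0.2593]
tool_rot: [[-1.0, -0.007, -0.0], [-0.007, 1.0, -0.002], [0.0, -0.002, -1.0]]
contact_force: [1.1, -0.2, 0.2]
opening: 0.0576
```

Run:
```python
from go import *
show((np.array([.5063,-.4376,.20]),down(.006)))
```

```text
t 4.85 tcp [ 0.5072 -0.1002  0.2593] F [ 1.1 -0.2  0.2] open 0.0576
row [  0.32 -33.73   5.99] [-0.002 -0.     0.001]
```

>>> play_rows --motion "0.3 -33.7 3 0 0 0;0.3 -33.7 3 0 0 0;0.3 -33.7 3 0 0 0;0.3 -33.7 3 0 0 0;0.3 -33.7 3 0 0 0;0.3 -33.7 3 0 0 0;0.3 -33.7 6 0 0 0;0.3 -33.7 10 0 0 0;0.3 -33.7 12 0 0 0;0.3 -33.7 12 0 0 0;0.3 -33.7 12 0 0 0"

```text
time_s: 5.95
tcp_pos: [0.5069, -0.4356, 0.1399]
tool_rot: [[-1.0, -0.007, -0.0], [-0.007, 1.0, -0.002], [0.0, -0.002, -1.0]]
contact_force: [-0.3, 0.2, 0.4]
opening: 0.0577
```

Run:
```python
from go import *
show((np.array([.5063,-.4376,.078]),down(.006)))
a=optics.read_camera('scene')[:,:,::-1].copy(); crop(a,165,195,290,320,4,'pics/a.png',20)
b=optics.read_camera('top')[:,:,::-1].copy(); crop(b,330,160,425,285,4,'pics/b.png',20)
cv2.imwrite('pics/k3.png',np.hstack([cv2.imread('pics/a.png'),cv2.imread('pics/b.png')])[:,:800])
```

```text
t 5.95 tcp [ 0.5069 -0.4356  0.1399] F [-0.3  0.2  0.4] open 0.0577
row [ 0.06 -0.19  6.19] [-0.002 -0.     0.001]
```

View pics/k3.png

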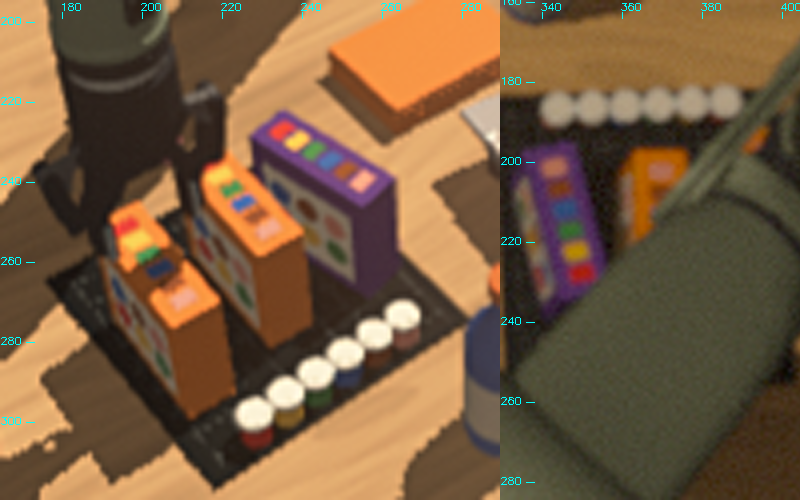

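The fingers straddle the outer orange kit, with its top at about (205,255) raw in the scene view. The corners agree with my fit within about 1.5 px. I'll descend and grip.

>>> play_rows --motion "0 -0.1 3 0 0 0;0 -0.1 5 0 0 0;0 -0.1 6.2 0 0 0;0 -0.1 6.2 0 0 0;0 -0.1 6.2 0 0 0"

```text
time_s: 6.55
tcp_pos: [0.5072, -0.4369, 0.0791]
tool_rot: [[-1.0, -0.007, 0.001], [-0.007, 1.0, -0.003], [-0.001, -0.003, -1.0]]
contact_force: [-0.1, -0.3, 0.3]
opening: 0.0579
```

>>> play_rows --motion "0 0 0 0 0 0;0 0 0 0 0 0;0 0 0 0 0 0;0 0 0 0 0 0;0 0 0 0 0 0" --grip 0

```text
time_s: 7.05
tcp_pos: [0.5074, -0.4373, 0.0795]
tool_rot: [[-1.0, -0.007, 0.002], [-0.007, 1.0, -0.004], [-0.002, -0.004, -1.0]]
contact_force: [-0.4, -1.4, 6.9]
opening: 0.0392
```

>>> play_rows --motion "0 0 -0.5 0 0 0;0 0 -3 0 0 0;0 0 -8 0 0 0;0 0 -13 0 0 0;0 0 -18 0 0 0;0 0 -18 0 0 0;0 0 -18 0 0 0"

```text
time_s: 7.75
tcp_pos: [0.5063, -0.436, 0.2582]
tool_rot: [[-1.0, -0.007, -0.0], [-0.007, 1.0, -0.002], [0.0, -0.002, -1.0]]
contact_force: [0.1, 0.4, -4.7]
opening: 0.0392
```

Run:
```python
from go import *
D=down(S[2])
show((rk(0,.107,.26),D),(rk(0,.107,.156),D))
```

```text
t 7.75 tcp [ 0.5063 -0.436   0.2582] F [ 0.1  0.4 -4.7] open 0.0392
row [-11.92  54.06  -0.28] [-0.002  0.     0.1  ]
row [-11.92  54.08  10.12] [-0.002  0.     0.1  ]
```

Kit C is held (opening 39 mm, about 0.4 kg). I'll carry it to the rack, stopping above the wall-side slot.

>>> play_rows --motion "0 8 -1.5 0 0 0.05;-11.9 53.8 -1.5 0 0 0.1;-11.9 53.8 -1.5 0 0 0.1;-11.9 53.8 -1.5 0 0 0.1;-11.9 53.8 -1.5 0 0 0.1;-11.9 53.8 -1.5 0 0 0.1;-11.9 53.8 -1.5 0 0 0.1;-11.9 53.8 -1.5 0 0 0.1;-11.9 53.8 -1.5 0 0 0.1;-11.9 53.8 -1.5 0 0 0.1;-11.9 53.8 -1.5 0 0 0.1;-11.9 53.8 -1.5 0 0 0.1"

```text
time_s: 8.95
tcp_pos: [0.6212, 0.1086, 0.2679]
tool_rot: [[-0.996, 0.087, -0.007], [0.087, 0.996, 0.001], [0.007, 0.001, -1.0]]
contact_force: [-0.9, -1.1, -3.7]
opening: 0.0393
```

>>> play_rows --motion "0 0 0 0 0 0;0 0 0 0 0 0;0 0 0 0 0 0"

```text
time_s: 9.25
tcp_pos: [0.6213, 0.101, 0.2709]
tool_rot: [[-0.995, 0.095, -0.003], [0.095, 0.995, -0.002], [0.002, -0.002, -1.0]]
contact_force: [-1.1, 0.1, -1.8]
opening: 0.0392
```

Run:
```python
from go import *
D=down(S[2])
show((rk(0,.104,.26),D),(rk(0,.104,.156),D),(rk(0,.104,.1433),D))
a=optics.read_camera('scene')[:,:,::-1].copy(); crop(a,275,140,425,273,4.5,'pics/k4.png',20)
```

```text
t 9.25 tcp [0.6213 0.101  0.2709] F [-1.1  0.1 -1.8] open 0.0392
row [-0.02  0.15  1.09] [-0.002 -0.002 -0.002]
row [-0.05  0.17 11.49] [-0.002 -0.002 -0.002]
row [-0.05  0.17 12.76] [-0.002 -0.002 -0.002]
```

View pics/k4.png

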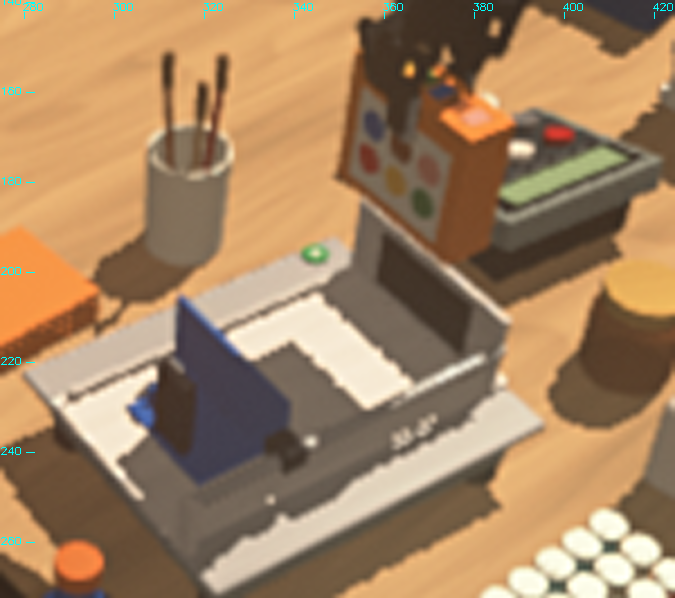

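Run:
```python
from go import *
from m import raw
inv=lambda P:np.c_[(P[:,:2]-np.array(S[:2]))@np.array([[np.cos(S[2]),-np.sin(S[2])],[np.sin(S[2]),np.cos(S[2])]]),P[:,2]]
c=lambda q:raw(q,275,140,4.5)
print('kit bottom -y corners',inv(unproj('scene',c([[440,262],[337,176]]),.1956)).round(4))
print('wall top', inv(unproj('scene',c([[362,202],[508,322]]),.138)).round(4))
p=readout.get_obs()['tcp_pos'];print('tcp rack',inv(p[None]).round(4))
P=[rk(-.082,.131,.138),rk(.082,.131,.138),rk(-.082,.137,.138),rk(.082,.137,.138)]
print(((proj('scene',P)-[275,140])*4.5).round(0))
```

```text
kit bottom -y corners [[ 0.0559  0.0827  0.1956]
 [-0.0562  0.0824  0.1956]]
wall top [[-0.0744  0.1298  0.138 ]
 [ 0.0855  0.132   0.138 ]]
tcp rack [[-0.      0.1026  0.2714]]
[[355. 194.]
 [502. 318.]
 [361. 192.]
 [508. 315.]]
```

The kit's wall-side face is 2–9 mm clear of the wall and the yaw agrees. Lowering straight down.

>>> play_rows --motion "0 0 4.5 0 0 0;0 0 8.5 0 0 0;0 0 11 0 0 0;0 0 12.2 0 0 0;0 0 12.2 0 0 0;0 0 12.2 0 0 0"

```text
time_s: 9.9
tcp_pos: [0.6229, 0.1021, 0.1513]
tool_rot: [[-0.996, 0.094, 0.002], [0.094, 0.996, -0.001], [-0.002, -0.001, -1.0]]
contact_force: [0.3, 0.4, -2.7]
opening: 0.0395
```

>>> play_rows --motion "0 0 0.2 0 0 0;0 0 0.4 0 0 0;0 0 0.4 0 0 0;0 0 0.4 0 0 0"

```text
time_s: 10.3
tcp_pos: [0.6219, 0.1026, 0.1462]
tool_rot: [[-0.996, 0.093, -0.0], [0.093, 0.996, -0.001], [-0.0, -0.001, -1.0]]
contact_force: [0.9, -0.1, -3.6]
opening: 0.0394
```

>>> play_rows --motion "0 0 0.1 0 0 0;0 0 0.2 0 0 0;0 0 0.2 0 0 0;0 0 0.2 0 0 0"

```text
time_s: 10.7
tcp_pos: [0.6218, 0.1025, 0.1438]
tool_rot: [[-0.996, 0.093, -0.001], [0.093, 0.996, -0.001], [0.001, -0.001, -1.0]]
contact_force: [0.3, 0.5, -3.3]
opening: 0.0392
```

>>> play_rows --motion "0 0 0.1 0 0 0;0 0 0.1 0 0 0;0 0 0.1 0 0 0"

```text
time_s: 11.0
tcp_pos: [0.6218, 0.1025, 0.1435]
tool_rot: [[-0.996, 0.093, -0.0], [0.093, 0.996, -0.001], [0.0, -0.001, -1.0]]
contact_force: [-2.7, 0.7, 2.7]
opening: 0.0392
```

Contact at z=0.1435, right where it was predicted. Release.

>>> play_rows --motion "0 0 0 0 0 0;0 0 0 0 0 0;0 0 0 0 0 0;0 0 0 0 0 0" --grip 0.68

```text
time_s: 11.4
tcp_pos: [0.622, 0.1025, 0.1428]
tool_rot: [[-0.996, 0.093, -0.0], [0.093, 0.996, -0.001], [0.0, -0.001, -1.0]]
contact_force: [-0.7, 0.4, -0.7]
opening: 0.0582
```

>>> play_rows --motion "0 0 -2 0 0 0;0 0 -6 0 0 0;0 0 -11 0 0 0;0 0 -13 0 0 0;0 0 -13 0 0 0;0 0 -13 0 0 0"

```text
time_s: 12.0
tcp_pos: [0.6217, 0.1026, 0.2724]
tool_rot: [[-0.996, 0.093, -0.001], [0.093, 0.996, -0.001], [0.001, -0.001, -1.0]]
contact_force: [-0.2, 0.7, -0.9]
opening: 0.0581
```

Run:
```python
from go import *
show((np.array([.4875,-.3565,.27]),down(.017)),(np.array([.4875,-.3565,.135]),down(.017)))
```

```text
t 12.0 tcp [0.6217 0.1026 0.2724] F [-0.2  0.7 -0.9] open 0.0581
row [  9.08 -46.96   0.32] [-0.001 -0.001 -0.11 ]
row [  9.07 -46.94  13.82] [-0.001 -0.001 -0.11 ]
```

>>> play_rows --motion "9.1 -47 0 0 0 -0.11;9.1 -47 0 0 0 -0.11;9.1 -47 0 0 0 -0.11;9.1 -47 0 0 0 -0.11;9.1 -47 0 0 0 -0.11;9.1 -47 0 0 0 -0.11;9.1 -47 0 0 0 -0.11;9.1 -47 0 0 0 -0.11;9.1 -47 0 0 0 -0.11;9.1 -47 0 0 0 -0.11;9.1 -47 5 0 0 -0.11;9.1 -47 10 0 0 -0.11"

```text
time_s: 13.2
tcp_pos: [0.4866, -0.3581, 0.1713]
tool_rot: [[-1.0, -0.014, -0.0], [-0.014, 1.0, -0.001], [0.0, -0.001, -1.0]]
contact_force: [0.9, -0.3, -0.8]
opening: 0.0583
```

>>> play_rows --motion "0 0 2.5 0 0 0;0 0 3 0 0 0;0 0 3 0 0 0"

```text
time_s: 13.5
tcp_pos: [0.4868, -0.3565, 0.1418]
tool_rot: [[-1.0, -0.017, -0.004], [-0.017, 1.0, 0.001], [0.004, 0.001, -1.0]]
contact_force: [-0.0, 0.1, 0.2]
opening: 0.0582
```

Run:
```python
from go import *
show((np.array([.4875,-.357,.078]),down(.017)))
a=optics.read_camera('scene')[:,:,::-1].copy(); crop(a,185,150,405,300,3.6,'pics/k5.png',20)
```

```text
t 13.5 tcp [ 0.4868 -0.3565  0.1418] F [-0.   0.1  0.2] open 0.0582
row [-0.09 -0.06  6.38] [ 0.001 -0.004 -0.   ]
```

View pics/k5.png

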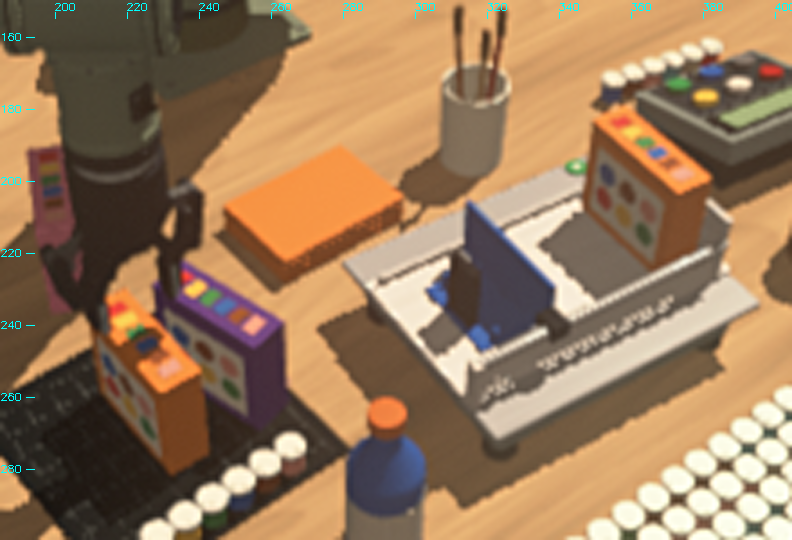

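Kit C stands upright by the wall, and the gripper straddles kit B at about (227,245) raw. I'll narrow the jaws slightly for clearance to the purple kit, then descend.

>>> play_rows --motion "-0.1 -0.1 0 0 0 0;-0.1 -0.1 0 0 0 0;-0.1 -0.1 3 0 0 0;-0.1 -0.1 5 0 0 0;-0.1 -0.1 6.3 0 0 0;-0.1 -0.1 6.3 0 0 0;-0.1 -0.1 6.3 0 0 0" --grip 0.63

```text
time_s: 14.25
tcp_pos: [0.489, -0.3585, 0.0814]
tool_rot: [[-1.0, -0.017, 0.001], [-0.017, 1.0, -0.002], [-0.001, -0.002, -1.0]]
contact_force: [-0.2, 0.5, 0.2]
opening: 0.0538
```

>>> play_rows --motion "0 0 0 0 0 0;0 0 0 0 0 0;0 0 0 0 0 0;0 0 0 0 0 0;0 0 0 0 0 0" --grip 0

```text
time_s: 14.75
tcp_pos: [0.4892, -0.3584, 0.0821]
tool_rot: [[-1.0, -0.017, 0.002], [-0.017, 1.0, -0.003], [-0.002, -0.003, -1.0]]
contact_force: [-0.1, 1.3, 6.1]
opening: 0.0394
```

>>> play_rows --motion "0 0 -0.5 0 0 0;0 0 -3 0 0 0;0 0 -8 0 0 0;0 0 -13 0 0 0;0 0 -18 0 0 0;0 0 -19.5 0 0 0;0 0 -19.5 0 0 0;0 0 -19.5 0 0 0"

```text
time_s: 15.55
tcp_pos: [0.4878, -0.3574, 0.2742]
tool_rot: [[-1.0, -0.017, -0.003], [-0.017, 1.0, -0.0], [0.003, 0.0, -1.0]]
contact_force: [0.6, 0.4, -3.0]
opening: 0.0393
```

Run:
```python
from go import *
D=down(S[2])
show((rk(0,.036,.27),D),(rk(0,.036,.147),D))
```

```text
t 15.55 tcp [ 0.4878 -0.3574  0.2742] F [ 0.6  0.4 -3. ] open 0.0393
row [-13.4   39.     0.38] [-0.    -0.003  0.11 ]
row [-13.43  39.    12.68] [-0.    -0.003  0.11 ]
```

>>> play_rows --motion "-2 6 0 0 0 0.04;-13.4 39 0 0 0 0.11;-13.4 39 0 0 0 0.11;-13.4 39 0 0 0 0.11;-13.4 39 0 0 0 0.11;-13.4 39 0 0 0 0.11;-13.4 39 0 0 0 0.11;-13.4 39 0 0 0 0.11;-13.4 39 0 0 0 0.11;-13.4 39 0 0 0 0.11;-13.4 39 0 0 0 0.11;-13.4 39 0 0 0 0.11"

```text
time_s: 16.75
tcp_pos: [0.6153, 0.0326, 0.2741]
tool_rot: [[-0.995, 0.095, -0.002], [0.095, 0.995, -0.002], [0.002, -0.002, -1.0]]
contact_force: [-0.2, -0.2, -2.4]
opening: 0.039
```

Run:
```python
from go import *
D=down(S[2])
show((rk(0.001,.036,.27),D),(rk(0.001,.036,.149),D))
```

```text
t 16.75 tcp [0.6153 0.0326 0.2741] F [-0.2 -0.2 -2.4] open 0.039
row [-0.08  0.21  0.41] [-0.002 -0.002 -0.002]
row [-0.11  0.24 12.51] [-0.002 -0.002 -0.002]
```

>>> play_rows --motion "0 0 4.5 0 0 0;0 0 8.5 0 0 0;0 0 11 0 0 0;0 0 12.3 0 0 0;0 0 12.3 0 0 0;0 0 12.3 0 0 0"

```text
time_s: 17.35
tcp_pos: [0.6168, 0.0335, 0.1533]
tool_rot: [[-0.996, 0.094, 0.002], [0.094, 0.996, -0.001], [-0.002, -0.001, -1.0]]
contact_force: [0.5, -0.5, -1.6]
opening: 0.0392
```

>>> play_rows --motion "0 0 0.1 0 0 0;0 0 0.3 0 0 0;0 0 0.3 0 0 0;0 0 0.3 0 0 0"

```text
time_s: 17.75
tcp_pos: [0.616, 0.0343, 0.1493]
tool_rot: [[-0.996, 0.093, -0.0], [0.093, 0.996, -0.001], [-0.0, -0.001, -1.0]]
contact_force: [0.3, 0.2, -0.9]
opening: 0.0396
```

>>> play_rows --motion "0 0 0.1 0 0 0;0 0 0.2 0 0 0;0 0 0.2 0 0 0;0 0 0.2 0 0 0"

```text
time_s: 18.15
tcp_pos: [0.6159, 0.0342, 0.1468]
tool_rot: [[-0.996, 0.093, -0.001], [0.093, 0.996, -0.001], [0.001, -0.001, -1.0]]
contact_force: [-0.4, 0.0, -2.1]
opening: 0.039
```

>>> play_rows --motion "0 0 0.1 0 0 0;0 0 0.15 0 0 0;0 0 0.15 0 0 0;0 0 0.15 0 0 0"

```text
time_s: 18.55
tcp_pos: [0.616, 0.0343, 0.1461]
tool_rot: [[-0.996, 0.093, 0.0], [0.093, 0.996, -0.001], [-0.0, -0.001, -1.0]]
contact_force: [-1.9, 1.6, 4.5]
opening: 0.0393
```

Contact again. Release, lift, and set up behind the stop's post.

>>> play_rows --motion "0 0 0 0 0 0;0 0 0 0 0 0;0 0 0 0 0 0;0 0 0 0 0 0" --grip 0.62

```text
time_s: 18.95
tcp_pos: [0.6159, 0.0342, 0.1452]
tool_rot: [[-0.996, 0.093, -0.001], [0.093, 0.996, -0.001], [0.001, -0.001, -1.0]]
contact_force: [-0.5, 0.2, 0.8]
opening: 0.053
```

>>> play_rows --motion "0 0 -2 0 0 0;0 0 -6 0 0 0;0 0 -9 0 0 0;0 0 -9 0 0 0"

```text
time_s: 19.35
tcp_pos: [0.6185, 0.0344, 0.2405]
tool_rot: [[-0.996, 0.093, 0.009], [0.093, 0.996, -0.001], [-0.01, -0.0, -1.0]]
contact_force: [0.2, 1.3, -0.9]
opening: 0.0529
```

Run:
```python
from go import *
D=down(S[2])
show((rk(0.002,-.135,.22),D),(rk(0.002,-.135,.105),D))
a=optics.read_camera('scene')[:,:,::-1].copy(); cv2.imwrite('pics/after2_raw.png',a)
```

```text
t 19.35 tcp [0.6185 0.0344 0.2405] F [ 0.2  1.3 -0.9] open 0.0529
row [  0.13 -17.1    2.05] [-0.    0.01 -0.  ]
row [  0.24 -17.1   13.55] [-0.    0.01 -0.  ]
```

>>> play_rows --motion "-0.1 -17.1 1 0 0 0;-0.1 -17.1 1 0 0 0;-0.1 -17.1 1 0 0 0;-0.1 -17.1 1 0 0 0;-0.1 -17.1 2 0 0 0;-0.1 -17.1 6 0 0 0;-0.1 -17.1 10 0 0 0;-0.1 -17.1 13 0 0 0;-0.1 -17.1 13 0 0 0;-0.1 -17.1 13 0 0 0" --grip 0

```text
time_s: 20.4
tcp_pos: [0.6008, -0.1352, 0.105]
tool_rot: [[-0.996, 0.092, -0.002], [0.092, 0.996, -0.001], [0.002, -0.001, -1.0]]
contact_force: [1.1, -0.2, 1.2]
opening: 0.0
```

Run:
```python
from go import *
D=down(S[2])
show((rk(0.002,-.135,.105),D),(rk(0.002,-.03,.105),D))
a=optics.read_camera('scene')[:,:,::-1].copy(); crop(a,275,150,405,273,4.5,'pics/k6.png',20)
```

```text
t 20.4 tcp [ 0.6008 -0.1352  0.105 ] F [ 1.1 -0.2  1.2] open 0.0
row [-0.07 -0.04  0.  ] [-0.001 -0.002  0.   ]
row [-7.000e-02  1.046e+01 -1.000e-02] [-0.001 -0.002  0.   ]
```

View pics/k6.png

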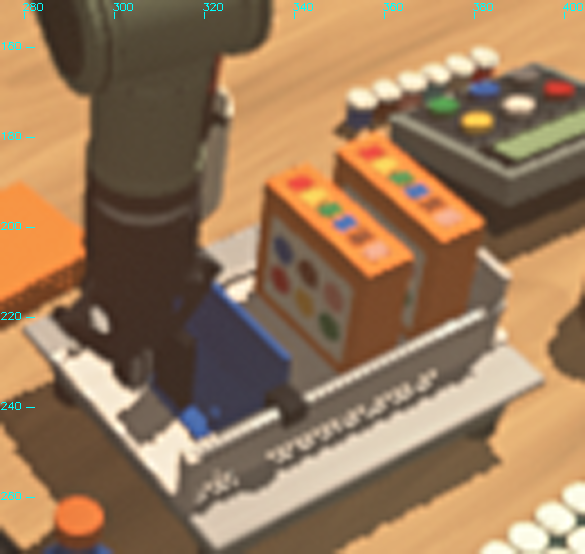

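Both kits stand upright and parallel in the rack, and the gripper is behind the post. I'll push along +tool y.

>>> play_rows --motion "0 0.8 0 0 0 0;0 1.5 0 0 0 0;0 2.1 0 0 0 0;0 2.7 0 0 0 0;0 3.3 0 0 0 0;0 3.9 0 0 0 0;0 4.5 0 0 0 0;0 5.1 0 0 0 0;0 5.7 0 0 0 0;0 6.3 0 0 0 0;0 6.5 0 0 0 0;0 6.5 0 0 0 0"

```text
time_s: 21.65
tcp_pos: [0.6066, -0.0706, 0.1052]
tool_rot: [[-0.996, 0.093, -0.002], [0.093, 0.996, -0.0], [0.002, -0.001, -1.0]]
contact_force: [0.5, 0.7, -0.3]
opening: -0.0002
```

>>> play_rows --motion "0 0.4 0 0 0 0;0 0.8 0 0 0 0;0 1.2 0 0 0 0;0 1.6 0 0 0 0;0 2.0 0 0 0 0;0 2.3 0 0 0 0;0 2.6 0 0 0 0;0 2.6 0 0 0 0;0 2.6 0 0 0 0"

```text
time_s: 22.55
tcp_pos: [0.6098, -0.045, 0.1057]
tool_rot: [[-0.996, 0.093, 0.0], [0.093, 0.996, -0.0], [-0.0, -0.0, -1.0]]
contact_force: [-0.2, 0.4, 0.4]
opening: 0.0001
```

>>> play_rows --motion "0 0.2 0 0 0 0;0 0.4 0 0 0 0;0 0.6 0 0 0 0;0 0.8 0 0 0 0;0 0.8 0 0 0 0;0 0.8 0 0 0 0"

```text
time_s: 23.15
tcp_pos: [0.6106, -0.0373, 0.1057]
tool_rot: [[-0.996, 0.093, 0.0], [0.093, 0.996, -0.001], [-0.0, -0.001, -1.0]]
contact_force: [1.1, -1.3, 0.4]
opening: -0.0001
```

Run:
```python
from go import *
show((rk(0.002,-.02,.105),down(S[2])))
```

```text
t 23.15 tcp [ 0.6106 -0.0373  0.1057] F [ 1.1 -1.3  0.4] open -0.0001
row [-0.    1.62  0.07] [-0.001  0.    -0.   ]
```

>>> play_rows --motion "0 0.2 0 0 0 0;0 0.4 0 0 0 0;0 0.6 0 0 0 0;0 0.8 0 0 0 0;0 1.0 0 0 0 0"

```text
time_s: 23.65
tcp_pos: [0.6115, -0.0275, 0.1057]
tool_rot: [[-0.996, 0.093, 0.0], [0.093, 0.996, -0.001], [-0.0, -0.001, -1.0]]
contact_force: [2.8, -3.8, 0.8]
opening: 0.0001
```

>>> play_rows --motion "0 0.2 0 0 0 0;0 0.4 0 0 0 0;0 0.4 0 0 0 0"

```text
time_s: 23.95
tcp_pos: [0.6119, -0.0237, 0.1057]
tool_rot: [[-0.996, 0.093, 0.0], [0.093, 0.996, -0.002], [-0.0, -0.002, -1.0]]
contact_force: [2.8, -3.8, 1.4]
opening: 0.0
```

>>> play_rows --motion "0 0.15 0 0 0 0;0 0.3 0 0 0 0;0 0.3 0 0 0 0"

```text
time_s: 24.25
tcp_pos: [0.6122, -0.0209, 0.1057]
tool_rot: [[-0.996, 0.093, 0.0], [0.093, 0.996, -0.002], [-0.0, -0.002, -1.0]]
contact_force: [1.5, -4.3, 0.6]
opening: -0.0002
```

>>> play_rows --motion "0 0.15 0 0 0 0;0 0.3 0 0 0 0;0 0.3 0 0 0 0"

```text
time_s: 24.55
tcp_pos: [0.6123, -0.0197, 0.1057]
tool_rot: [[-0.996, 0.092, 0.0], [0.092, 0.996, -0.005], [-0.0, -0.005, -1.0]]
contact_force: [1.7, -10.6, 1.7]
opening: 0.0
```

>>> play_rows --motion "0 0.15 0 0 0 0;0 0.15 0 0 0 0;0 0.15 0 0 0 0"

```text
time_s: 24.85
tcp_pos: [0.6123, -0.0197, 0.1058]
tool_rot: [[-0.996, 0.092, -0.0], [0.092, 0.996, -0.007], [-0.0, -0.007, -1.0]]
contact_force: [1.3, -14.7, 1.6]
opening: 0.0001
```

Snug: pushing another 1.5 mm raised the force to 14.7 N with no travel. Backing off and heading for the blue key.

>>> play_rows --motion "0 -1 0 0 0 0;0 -3 0 0 0 0;0 -3 -3 0 0 0;0 -3 -8 0 0 0;0 -3 -13 0 0 0;0 -3 -16 0 0 0;0 -3 -16 0 0 0;0 -3 -16 0 0 0"

```text
time_s: 25.65
tcp_pos: [0.6089, -0.045, 0.2653]
tool_rot: [[-0.996, 0.093, -0.002], [0.093, 0.996, 0.0], [0.002, 0.0, -1.0]]
contact_force: [-0.1, -0.7, -0.5]
opening: 0.0002
```

Run:
```python
from go import *
P,R=key('blue',.1); P[2]=.24
show((P,down(-.134)),(key('blue',.045)),(key('blue',-.001)))
```

```text
t 25.65 tcp [ 0.6089 -0.045   0.2653] F [-0.1 -0.7 -0.5] open 0.0002
row [19.26 40.07  2.57] [ 0.    -0.002  0.041]
row [17.82 40.01 16.9 ] [ 0.005 -0.262  0.041]
row [16.64 39.96 21.34] [ 0.005 -0.262  0.041]
```

>>> play_rows --motion "19.2 40 0 0 -0.002 0.041;19.2 40 0 0 -0.002 0.041;19.2 40 0 0 -0.002 0.041;19.2 40 0 0 -0.002 0.041;19.2 40 0 0 -0.002 0.041;19.2 40 0 0 -0.002 0.041;19.2 40 0 0 -0.002 0.041;19.2 40 0 0 -0.002 0.041;19.2 40 0 0 -0.002 0.041;19.2 40 0 0 -0.002 0.041;17.8 40 8 0.005 -0.13 0.041;17.8 40 8 0.005 -0.13 0.041"

```text
time_s: 26.85
tcp_pos: [0.4646, 0.3669, 0.18]
tool_rot: [[-0.984, 0.131, 0.121], [0.129, 0.991, -0.027], [-0.124, -0.011, -0.992]]
contact_force: [-0.3, -0.7, -0.9]
opening: 0.0001
```

Run:
```python
from go import *
show((key('blue',.045)),(key('blue',.045)))
a=optics.read_camera('scene')[:,:,::-1].copy(); crop(a,280,150,400,270,3.3,'pics/a.png',20)
b=optics.read_camera('top')[:,:,::-1].copy(); crop(b,200,120,320,240,3.3,'pics/b.png',20)
cv2.imwrite('pics/k7.png',np.hstack([cv2.imread('pics/a.png'),cv2.imread('pics/b.png')]))
```

```text
t 26.85 tcp [0.4646 0.3669 0.18  ] F [-0.3 -0.7 -0.9] open 0.0001
row [0.71 0.44 8.3 ] [-0.01  -0.136  0.004]
row [0.71 0.44 8.3 ] [-0.01  -0.136  0.004]
```

View pics/k7.png

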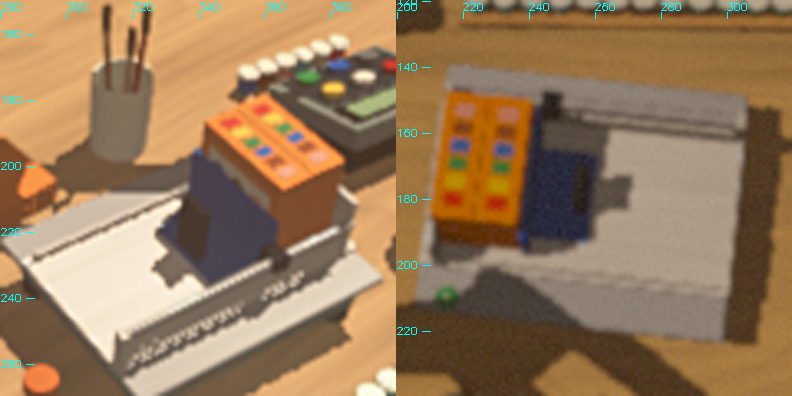

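Wall, both kits and stop are snug and parallel: kit tops at (213..240,150..185) in the top view, with the stop plate right behind at (241). Now blue.

>>> play_rows --motion "0.7 0.3 5 -0.005 -0.136 0;0.7 0.3 8.3 -0.005 -0.136 0;0.7 0.3 8.3 -0.005 -0.136 0;0.7 0.3 8.3 -0.005 -0.136 0;0.7 0.3 8.3 -0.005 -0.136 0"

```text
time_s: 27.45
tcp_pos: [0.4758, 0.3722, 0.1048]
tool_rot: [[-0.955, 0.134, 0.264], [0.131, 0.991, -0.03], [-0.266, 0.005, -0.964]]
contact_force: [0.2, 0.8, 0.4]
opening: 0.0001
```

Run:
```python
from go import *
show((key('blue',.0)),(key('green',.0)))
```

```text
t 27.45 tcp [0.4758 0.3722 0.1048] F [0.2 0.8 0.4] open 0.0001
row [ 0.95 -0.36  5.09] [ 0.005  0.009 -0.002]
row [ 0.94 -4.96  5.07] [ 0.005  0.009 -0.002]
```

>>> play_rows --motion "0.95 -0.36 2.5 0.005 0.009 0;0.95 -0.36 3.5 0.005 0.009 0;0.95 -0.36 3.5 0.005 0.009 0;0.95 -0.36 3.5 0.005 0.009 0"

```text
time_s: 27.85
tcp_pos: [0.4742, 0.368, 0.0668]
tool_rot: [[-0.958, 0.135, 0.253], [0.13, 0.991, -0.036], [-0.255, -0.002, -0.967]]
contact_force: [0.1, 0.1, 0.3]
opening: -0.0
```

Run:
```python
from go import *
show((key('blue',.0)))
```

```text
t 27.85 tcp [0.4742 0.368  0.0668] F [0.1 0.1 0.3] open -0.0
row [-0.18  0.11  1.46] [-0.002 -0.002 -0.001]
```

>>> play_rows --motion "-0.15 0.05 0.6 0 0 0;-0.15 0.05 1.1 0 0 0;-0.15 0.05 1.5 0 0 0;-0.15 0.05 1.5 0 0 0;-0.15 0.05 1.5 0 0 0"

```text
time_s: 28.35
tcp_pos: [0.4792, 0.368, 0.0529]
tool_rot: [[-0.958, 0.134, 0.253], [0.129, 0.991, -0.036], [-0.256, -0.002, -0.967]]
contact_force: [-1.6, -1.2, 8.3]
opening: 0.0002
```

>>> play_rows --motion "0 0 0.1 0 0 0;0 0 0.1 0 0 0;0 0 0.1 0 0 0"

```text
time_s: 28.65
tcp_pos: [0.4793, 0.368, 0.0528]
tool_rot: [[-0.958, 0.134, 0.254], [0.13, 0.991, -0.036], [-0.256, -0.001, -0.967]]
contact_force: [-4.5, -1.1, 13.9]
opening: -0.0002
```

>>> play_rows --motion "0 0 -2 0 0 0;0 0 -3 0 0 0;0 -4.6 -3 0 0 0;0 -4.6 -3 0 0 0;0 -4.6 -3 0 0 0;0 -4.6 -3 0 0 0"

```text
time_s: 29.25
tcp_pos: [0.4654, 0.3233, 0.0797]
tool_rot: [[-0.958, 0.134, 0.252], [0.129, 0.991, -0.037], [-0.254, -0.003, -0.967]]
contact_force: [-0.2, 0.6, 0.4]
opening: -0.0001
```

Run:
```python
from go import *
show((key('green',.0)))
```

```text
t 29.25 tcp [0.4654 0.3233 0.0797] F [-0.2  0.6  0.4] open -0.0001
row [-0.12  0.07  2.77] [-0.003 -0.003  0.   ]
```

>>> play_rows --motion "-0.1 0.05 1.5 0 0 0;-0.1 0.05 2.3 0 0 0;-0.1 0.05 2.9 0 0 0;-0.1 0.05 2.9 0 0 0;-0.1 0.05 2.9 0 0 0"

```text
time_s: 29.75
tcp_pos: [0.4733, 0.3229, 0.0529]
tool_rot: [[-0.958, 0.134, 0.252], [0.129, 0.991, -0.037], [-0.254, -0.002, -0.967]]
contact_force: [-3.6, 0.9, 8.3]
opening: 0.0001
```

>>> play_rows --motion "0 0 0.1 0 0 0;0 0 0.1 0 0 0;0 0 0.1 0 0 0"

```text
time_s: 30.05
tcp_pos: [0.4733, 0.3229, 0.0528]
tool_rot: [[-0.958, 0.135, 0.252], [0.13, 0.991, -0.036], [-0.255, -0.002, -0.967]]
contact_force: [-8.1, 0.2, 15.7]
opening: 0.0002
```

Green is at its hard stop too. Retract, then run a final numeric check by comparing images in code before handing in.

>>> play_rows --motion "0 0 -3 0 0 0;0 0 -8 0 0 0;0 0 -12 0 0 0;0 0 -12 0 0 0;0 0 -12 0 0 0;0 0 -12 0 0 0;0 0 -12 0 0 0"

```text
time_s: 30.75
tcp_pos: [0.4429, 0.3259, 0.1651]
tool_rot: [[-0.959, 0.135, 0.248], [0.129, 0.991, -0.04], [-0.252, -0.006, -0.968]]
contact_force: [-0.5, -0.4, -0.2]
opening: 0.0002
```

Run:
```python
from go import *
a=optics.read_camera('top')[:,:,::-1].astype(int); b=cv2.imread('pics/top0_raw.png').astype(int)
d=cv2.GaussianBlur(np.abs(a-b).max(2).astype(np.float32),(0,0),1)
for n,(x0,y0,x1,y1) in dict(purple=(332,193,358,240),stripa=(338,180,392,192),bottle=(328,135,354,165),pink1=(343,265,376,310),pink2=(400,268,446,305),turq=(430,208,467,254),jar=(155,138,182,165),cards=(258,242,308,277)).items():
    print(n,(d[y0:y1,x0:x1]>40).mean().round(3))
show(); job.finish_job()
```

```text
purple 0.0
stripa 0.005
bottle 0.0
pink1 0.26
pink2 0.0
turq 0.0
jar 0.0
cards 0.507
t 30.8 tcp [0.443  0.3259 0.1653] F [-0.4 -0.3  0.2] open 0.0001
the job is handed in; nothing more can be done
```

The weighing job is done and handed in at 30.8 s of the 72 s allowed; no verdict was reported.

- **Keys:** I pressed red, then yellow with the rack empty, then, after the kits were in, blue and green. Yellow, blue and green each reached a hard stop at about 14–18 N with no further travel. I pressed red only to about 9 N; full travel needs 5 N, and it bottomed out where yellow did. I never saw the display change, so force and position are the only evidence that the presses registered.
- **Kits and stop:** I lowered both orange kits until they touched the rack floor, then released them. The stop was pushed until the force rose to 14.7 N with no more travel. The last pictures I viewed, before blue and green, show wall, kits and stop snug and parallel.
- **Other items:** A final top-view comparison with the start shows no change in the purple kit, near pot strip, bottle, jar, turquoise kit and one pink kit.
    - **Flagged as changed:** the other pink kit (26 % of its pixels) and the cards (51 %) were flagged. I think this is the arm's moved shadow, since the arm never went near either. I did not check that with another picture before handing in.
    - **Not compared:** the brush pot and the pot strip by the indicator. Both looked undisturbed in the last pictures.

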